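# Lay a turned handle on the roller rest for oiling

### The job

Get the roller rest ready and load the turned wooden handle (the one with a knob) for oiling: first slide the rest's tailstop well back, then draw the handle out of the dowel rack until all of it is out from under the hood, and let go of it there on the open rails. Take it again by its thick shaft and lay it gently on the four rubber rollers, knob towards the tailstop, without dropping it or setting the rollers spinning; let go, then slide the tailstop up until the handle is held end to end between it and the fixed end plate. Leave the plain dowels and everything else on the bench where they are.

Things in the scene. Friction and masses are not known exactly. Their poses are not given: they have to be found in the camera images.
- handle: Turned pale-wood handle, 180 mm long, 0.09-0.16 kg, lying along its x axis; y, z turn as it rolls. Origin on the axis, mid-shaft: shaft dia 34 mm, x = -62.5 to 62.5 mm; then towards -x a neck dia 22 mm (to -92.5) and a knob dia 32 mm (to -117.5). Balances near x = -15 mm. Starts in one of the rack's three lanes, knob towards the robot, shaft mostly under the hood.
- knob_end (a point): Centre of the end face of the handle's knob (handle x = -117.5 mm).
- plain_end (a point): Centre of the handle's plain flat end (handle x = +62.5 mm).
- neck (a point): Middle of the handle's neck, on the axis (handle x = -77.5 mm); it can be gripped here from above to draw the handle out.
- rack: Fixed plywood dowel rack, origin on the bench below the hood's front edge, x pointing away from the robot. Three lanes at y = -72, 0, 72 mm, each two 8 mm rails 16 mm apart, x = -180 to 140 mm, tops 34 mm above the bench; the handle's axis lies 49 mm up. Open for x < 0. The handle is wholly out with its origin at x < -63 mm and lies well on the rails up to x = -95 mm.
- hood_front (a point): Middle of the front upper edge of the rack's hood (rack x = 0). The hood covers rack x = 0 to 145 mm over all lanes, underside 82 mm, top 90 mm above the bench.
- rest: Fixed grey roller rest, origin on the bench. Two free axles along y at x = -26 and 26 mm, tops 45 mm up, each with two rubber rollers dia 44, 14 mm wide, at y = -45 and 35 mm; fingers can go down between them (y = -38 to 28) to 50 mm above the bench. A handle in the valley has its axis over x = 0, along y, 69 mm above the bench, plain end towards +y. Tailstop on the -y side.
- end_plate (a point): Centre of the inner face of the rest's fixed end plate (rest x = 0, y = 70 mm, 69 mm above the bench; plate 60 mm wide, top 98 mm up). The handle can be laid with its plain end 2 to 25 mm short of it; the tailstop then pushes it along (1-2 N).
- tailstop (a joint): Position of the tailstop (aluminium plate 50 mm wide, top 97 mm above the bench) along the rest, m, range 0 to 0.12, grows as it slides back towards the rest's -y; its face stands at rest y = -65 mm minus this value. Starts between 0 and 0.03, where the handle does not fit. The handle is held end to end at 0.045. Moves with about 1.5 N and stays where left.
- tail_post (a point): Centre of the top of the tailstop's black grip post (20 x 20 mm, 50 mm tall, top 140 mm above the bench, sides square to the rest), 10 mm behind the tailstop's face.
- roller_near (a joint): Turning angle of the axle nearer the robot (rest x = -26 mm), rad; turns freely without limit.
- roller_far (a joint): Turning angle of the farther axle (rest x = +26 mm), rad; turns freely without limit.
- dowel_a: Plain dowel dia 24 mm, 150 mm long, no knob, lying in a rack lane along its x axis; origin at its middle. To be left alone.
- dowel_b: A second, identical plain dowel in another lane. To be left alone.
- mug: White mug dia 76 mm, 90 mm tall, behind the rest; origin under its centre. To be left alone.
- oil_jar: Amber jar dia 60 mm, 85 mm tall, behind the rest; origin under its centre. To be left alone.
- brush: Brush lying in front of the rest, roughly along the rest's y, 20 mm tall; origin near its middle. To be left alone.
- mallet: Rubber mallet lying at the left of the bench, 60 mm tall; origin under its head. To be left alone.
- flask: Blue bottle dia 70 mm, 200 mm tall, standing at the left; origin under its centre. To be left alone.
- wrench: Steel wrench lying flat at the right of the bench; origin near its middle. To be left alone.
There are look-alikes about, which are no part of the job. What is shaped like the handle but purple is not meant.

How it is judged:
On the way, in this order (a step that is already met when the one before it is completed fails the run):
1. the tailstop is slid well back (its joint above 0.07 m) (value of joint tailstop above 0.07 m), for 0.1 s.
2. the handle lies on the rack's open rails, wholly out from under the hood, let go and still (x of handle in the frame of rack between -0.13 and -0.06 m and y of handle in the frame of rack between -0.09 and 0.09 m and z of handle in the frame of rack between 0.044 and 0.055 m and contact force between the fingers and handle below 0.1 N and linear speed of handle below 0.02 m/s and angular speed of handle below 0.4 rad/s), for 0.2 s.
3. the handle lies in the valley of the four rollers, knob towards the tailstop, let go and still, with the tailstop still back (x of handle in the frame of rest between -0.006 and 0.006 m and z of handle in the frame of rest between 0.065 and 0.0735 m and angle between the x axis of handle and the y axis of rest, either way round below 0.07 rad and y of plain_end in the frame of rest above 0.04 m and y of knob_end in the frame of rest below -0.08 m and linear speed of handle below 0.02 m/s and angular speed of handle below 0.4 rad/s and velocity of joint roller_near between -0.6 and 0.6 rad/s and velocity of joint roller_far between -0.6 and 0.6 rad/s and contact force between the fingers and handle below 0.1 N and value of joint tailstop above 0.052 m), for 0.3 s.
At the end, for the whole second after the job is handed in: The handle lies still in the valley of the four rollers (axis within 6 mm and 4 degrees of the middle), knob towards the tailstop, plain end within 6 mm of the end plate, the tailstop up to the knob (joint below 0.050; touching is 0.045), rollers at rest, fingers off (x of handle in the frame of rest between -0.006 and 0.006 m and z of handle in the frame of rest between 0.065 and 0.0735 m and angle between the x axis of handle and the y axis of rest, either way round below 0.07 rad and y of plain_end in the frame of rest above 0.04 m and y of knob_end in the frame of rest below -0.08 m and linear speed of handle below 0.02 m/s and angular speed of handle below 0.4 rad/s and velocity of joint roller_near between -0.6 and 0.6 rad/s and velocity of joint roller_far between -0.6 and 0.6 rad/s and contact force between the fingers and handle below 0.1 N and value of joint tailstop below 0.05 m and y of plain_end in the frame of rest above 0.064 m).
It fails at once if the handle is dropped (moves faster than 0.4 m/s while no finger touches it) (contact force between the fingers and handle below 0.05 N and linear speed of handle above 0.4 m/s).
It fails at once if the rollers are set spinning (faster than 8 rad/s) (velocity of joint any of roller_near, roller_far above 8 rad/s or velocity of joint any of roller_near, roller_far below -8 rad/s).
It fails at once if a bystander (plain dowel, mug, jar, brush, mallet, bottle or wrench) is moved by more than 25 mm (distance of any of mug, oil_jar, brush, mallet, flask, wrench, dowel_a, dowel_b from where it was at the start of the episode above 0.025 m).
It also fails if it takes over 64 s, if anything falls off the work surface, if the arm or the gripper's body presses on something with over 40 N, if the wrist force passes 120 N, or if a joint passes its speed limit or range.

### The arm

A 7-joint arm with a two-finger parallel gripper is mounted at the origin on the work surface. World frame = base frame: x ahead of the robot, y to its left, z up, the work surface at z = 0. Lengths are in m, angles in rad, forces in N, time in s.
With the tool pointing down it reaches from about 0.425 to 0.925 m from the base axis. Payload 6.8 kg.
Tool frame: the origin (TCP) lies on the front face of the gripper's body, between the roots of the fingers; the fingertips stand 73 mm ahead of it and the grasp point (between the pads) lies 54 mm ahead of it; z points along the fingers, y is the line along which they close (so a half turn about z gives the same grasp; the last joint's range is limited). The gripper opens to 85 mm and grips with 20 to 120 N. Pads are 22 mm wide; open, the fingers measure 114 mm over their backs; the gripper's body (76 mm by 85 mm) begins 54 mm behind the grasp point. The pads swing forward as they close: fully open they stand 13 mm farther back than shut.
Start: joints at [1.16, 0.477, 0.022, 1.555, -0.011, 1.109, -0.083], TCP at [0.201, -0.644, 0.304] pointing down, gripper open.
Joint ranges: [-2.96, 2.96], [-0.34, 2.1], [-1.41, 1.46], [0.24, 2.44], [-1.37, 4.51], [0.17, 1.92], [-2.96, 2.96]. Speed limits (rad/s): [2.39, 2.39, 3.14, 3.14, 3.14, 3.14, 3.14].

### API

Orientations are given as a unit quaternion [w, x, y, z].
In Python, from station import bot, optics gives the robot as it stands.
- The arm moves only by the tool drive_tool, never from a script. Its argument "deltas" is a list of rows, each an object with "gripper": the closure in counts, from 0 (fully open) to 255 (shut); "offset": the shift along the tool's x, y, z in units of 1000 mm (1.0 is 1000 mm), a list of three; "angular": the turn, a rotation vector about the tool's x, y, z in units of 45 degrees (1.0 is 45 degrees), a list of three. In form: [{"gripper": gripper, "offset": [dx, dy, dz], "angular": [rx, ry, rz]}, ...]. A call has 1 to 5 rows; each row is the pose to reach, as a shift and turn from the pose commanded when the call began, along the tool's axes at that moment; what a row does not reach only later rows make up. A row lasts 1/10 s, in which the tool goes at most 50 mm and 8.59 degrees, less where a joint would pass 70% of its speed; a pose out of reach is approached as far as the arm can. A call with a number of a shift or a turn outside -1 to 1 is refused whole. A call with a gripper value outside its range is refused whole. The fingers move at their own pace and stop on an object; "grip_force" is the grip in N (left out, the last holds). Time passes only in rows, so rows that repeat a pose let the fingers close. It gives the time, the measured TCP pose, the force, the opening and the grip force at its end, in the units of the state.
- bot.get_obs(): the state, without advancing time (a new reading comes with each control period).
- optics.read_camera(name): name is "scene" or "top" or "wrist"; returns the picture (384x512x3 uint8, blue, green, red); there is no depth.
- optics.camera_model(name): a dict with "fx", "fy", "cx", "cy" (pixels), "cam_to_world" (4x4, takes a point from camera to world coordinates). Camera axes: x right, y up, looking along -z (the intrinsics and any distortion apply to the point x, -y, -z); pixel columns grow to the right and rows downward; lengths in m; the calibration is good to about 2 mm. A picture is of the moment at which its call begins: read the wrist's pose just before it. camera_model takes no time and is no camera call; for the wrist camera it gives the pose at the moment of the call.
- bot.hand_in(): hands the job in; it is judged then, once.
The state is a dict: "t": time; "q": joint angles; "joint_vel": joint speeds; "joint_torque": joint torques, N m; "eef_pos": TCP position; "tool_rot": TCP orientation; "contact_force": force on the tool from outside, world axes, zero at the start; "torque": the same for the moment, N m; "gripper_width": opening from 0.0 (shut) to 1.0 (fully open); "grasp_force": force on a finger pad.
Only numpy, scipy, OpenCV 4.12 (cv2) and the standard library are available. Lean on these libraries where they do the work, as an engineer would, in place of code of your own. Each camera call takes 0.05 s, during which the arm holds its last target. There are 200 camera calls.

## Working session

There is one attempt and no reset: what is moved stays moved. The work goes in short steps, Python scripts to look and compute and a tool call to move; the robot and the scene stay as the last step left them, time stands still between calls to the robot, and variables do not carry over. Pictures are saved under pics/ and viewed, at most 10 in all, crops included, and the job is handed in when it is done.

Besides the shell and the picture viewer there is one more tool, called after "Call:" in YAML: its name, and indented under it one key for each argument. drive_tool: Moves the arm, as the interface text tells. Its arguments: {"type":"object","properties":{"deltas":{"type":"array"},"grip_force":{"type":"number"}},"required":["deltas"]}

```bash
mkdir -p pics; cat > h.py <<'E'
import numpy as np, cv2
from station import bot, optics
def ray(m,u,v):
    T=np.array(m["cam_to_world"]); d=np.array([(u-m["cx"])/m["fx"],-(v-m["cy"])/m["fy"],-1.])
    return T[:3,3],T[:3,:3]@d
def at(m,u,v,z):
    o,d=ray(m,u,v); return o+d*(z-o[2])/d[2]
E
python3 - <<'E'
from h import *
s=bot.get_obs(); print(s)
for n in("top","scene"):
    im=optics.read_camera(n); cv2.imwrite(f"pics/{n}0.png",im); m=optics.camera_model(n); print(m)
a=cv2.imread("pics/top0.png"); cv2.imwrite("pics/top0b.png",cv2.resize(a,(800,600),interpolation=cv2.INTER_CUBIC))
E
```

```text
{'t': 0.0, 'q': array([ 1.15991046,  0.4778369 ,  0.02234048,  1.55645557, -0.01145486,
        1.10927087, -0.08309951]), 'joint_vel': array([ 3.26754665e-04, -3.80378625e-04,  1.45392444e-03,  1.97534413e-04,
        1.69499053e-03, -7.35720798e-04, -6.33696541e-05]), 'joint_torque': array([ 2.22631564e-05, -5.96450114e+01,  1.60772536e+00, -2.81200272e+01,
        1.24424402e-02,  9.36886965e-03, -4.09115003e-06]), 'eef_pos': array([ 0.201122  , -0.64386564,  0.30289919]), 'tool_rot': array([-8.92989512e-04,  9.88558411e-01,  1.50835738e-01, -2.26648964e-04]), 'contact_force': array([-0.51661256, -0.33270416, -0.26217102]), 'torque': array([-0.00595945,  0.00949345, -0.02270651]), 'grasp_force': 0.0, 'gripper_width': 1.0002671472337668}
{'fx': 483.8777732929265, 'fy': 483.8777732929265, 'cx': 252.04748592601217, 'cy': 185.4703619284046, 'cam_to_world': array([[ 6.32447209e-02,  9.74031645e-01, -2.17399309e-01,
         1.78268940e-01],
       [-9.97975055e-01,  6.32032147e-02, -7.15146080e-03,
         7.15986032e-04],
       [ 6.77458605e-03,  2.17411379e-01,  9.76056554e-01,
         1.60701051e+00],
       [ 0.00000000e+00,  0.00000000e+00,  0.00000000e+00,
         1.00000000e+00]])}
{'fx': 447.98543752949786, 'fy': 447.98543752949786, 'cx': 252.70762871698838, 'cy': 186.3963657846719, 'cam_to_world': array([[-0.85070265, -0.30530276,  0.42789628,  1.17769254],
       [ 0.52528996, -0.52377083,  0.67062253,  1.07908831],
       [ 0.01937668,  0.79526998,  0.60594571,  1.0639194 ],
       [ 0.        ,  0.        ,  0.        ,  1.        ]])}
```

View pics/top0b.png

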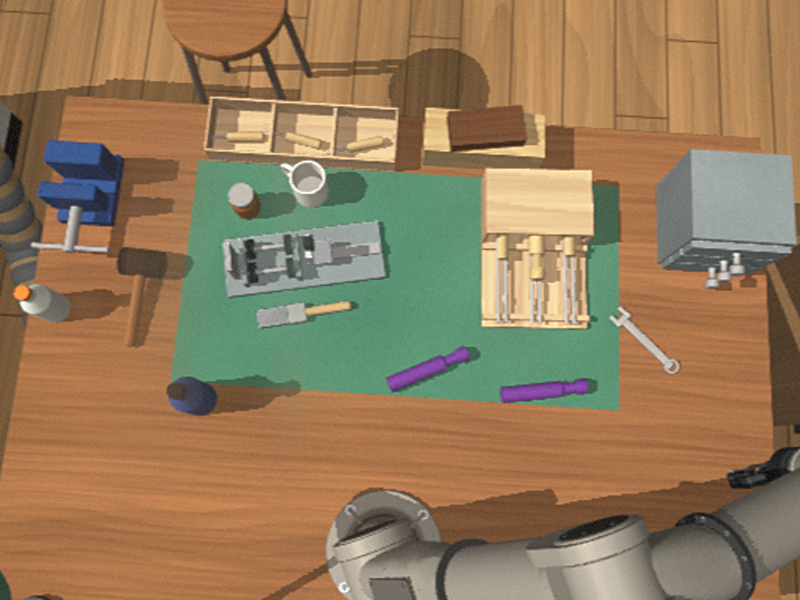

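View pics/scene0.png

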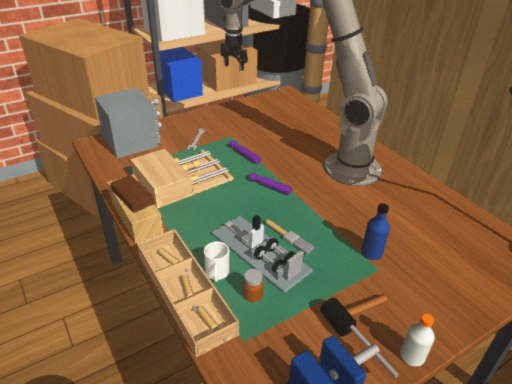

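The top view shows three pieces in the rack at about (502,248), (536,258) and (569,248), in enlarged-picture pixels. The middle one seems to have a knob and neck. The rest is at (305,258), with its post near (308,250). Look-alikes are the purple handles at (430,370) and (545,390), and the tool handles in the back tray at (240,137), (305,140) and (365,143). A close crop will check the choice.

```bash
python3 - <<'E'
from h import *
a=cv2.imread("pics/top0.png")
r=a[100:215,300:390]; t=a[130:200,135:255]
R=cv2.resize(r,None,fx=4.4,fy=4.4,interpolation=cv2.INTER_CUBIC); T=cv2.resize(t,None,fx=3.3,fy=3.3,interpolation=cv2.INTER_CUBIC)
c=np.zeros((520,800,3),np.uint8); c[:R.shape[0],:R.shape[1]]=R; c[:T.shape[0],400:400+T.shape[1]]=T
s=cv2.imread("pics/scene0.png")[210:295,205:320]; S=cv2.resize(s,None,fx=3.3,fy=3.3,interpolation=cv2.INTER_CUBIC)
c[235:235+S.shape[0],400:400+S.shape[1]]=S
cv2.imwrite("pics/crop1.png",c)
E
```

```text
(no output)
```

View pics/crop1.png

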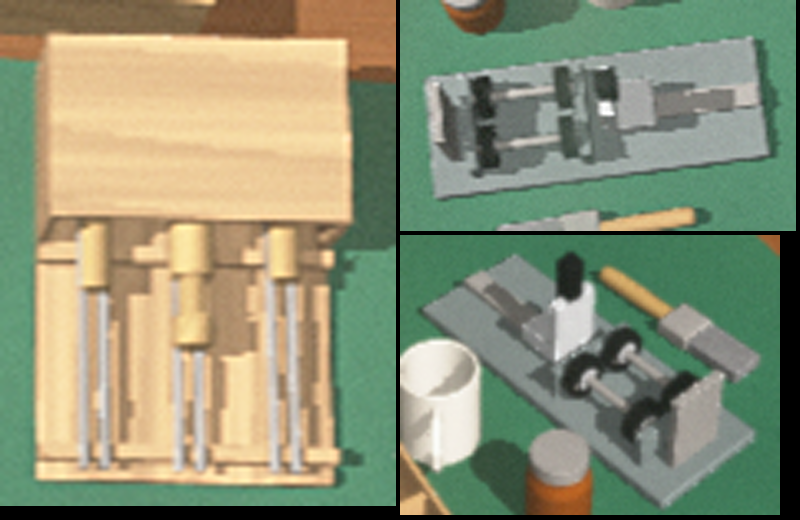

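The middle piece, with its knob at crop (190,330) and neck at (190,292), is the handle. Its neighbours at (93,255) and (283,255) are plain dowels. The tailstop is right of the rollers, with its post at (604,82).

```bash
python3 - <<'E'
from h import *
m=optics.camera_model("top"); ms=optics.camera_model("scene")
P=lambda x,y,z:at(m,300+x/4.4,100+y/4.4,z)
Q=lambda x,y,z:at(m,135+(x-400)/3.3,130+y/3.3,z)
np.set_printoptions(precision=4,suppress=True)
print("hood L,R,mid",P(42,220,.09),P(352,220,.09),P(196,220,.09))
for x1,x2 in((83,83),(105,105),(180,178),(201,202),(273,275),(292,295)):
    a,b=P(x1,350,.034),P(x2,468,.034); print("rail",a,b,np.degrees(np.arctan2(*(a-b)[1::-1])))
print("knob end",P(190,347,.049),"neck/knob",P(192,319,.06),"shaft/neck",P(192,272,.06))
for n,x,y in(("c1",428,77),("c2",755,38),("c3",775,157),("c4",436,197)): print(n,Q(x,y,.008))
# rollers tops? roller centres z=.045
for n,x,y in(("r fl",482,97),("r fr",564,86),("r nl",486,147),("r nr",569,137)): print(n,Q(x,y,.055))
o1,d1=ray(m,135+204/3.3,130+80/3.3); o2,d2=ray(ms,205+170/3.3,210+22/3.3)
A=np.stack([d1,-d2],1); t=np.linalg.lstsq(A,o2-o1,rcond=None)[0]; print("post",o1+d1*t[0],o2+d2*t[1],Q(604,80,.14))
print(optics.camera_model("wrist"))
E
```

```text
hood L,R,mid [ 0.6468 -0.1682  0.09  ] [ 0.6619 -0.3984  0.09  ] [ 0.6543 -0.2825  0.09  ]
rail [ 0.5633 -0.2094  0.034 ] [ 0.4724 -0.2124  0.034 ] 1.9049377934036784
rail [ 0.5644 -0.2261  0.034 ] [ 0.4734 -0.2289  0.034 ] 1.7760949567444733
rail [ 0.5681 -0.283   0.034 ] [ 0.477  -0.2836  0.034 ] 0.3927068694367363
rail [ 0.5692 -0.299   0.034 ] [ 0.4781 -0.3016  0.034 ] 1.6864572392169734
rail [ 0.5727 -0.3537  0.034 ] [ 0.4817 -0.3564  0.034 ] 1.737401270532993
rail [ 0.5737 -0.3681  0.034 ] [ 0.4826 -0.3714  0.034 ] 2.0990118728481457
knob end [ 0.5672 -0.2878  0.049 ] neck/knob [ 0.5862 -0.2868  0.06  ] shaft/neck [ 0.6227 -0.2859  0.06  ]
c1 [0.623  0.3913 0.008 ]
c2 [0.6876 0.0549 0.008 ]
c3 [0.5611 0.0257 0.008 ]
c4 [0.4967 0.3689 0.008 ]
r fl [0.5927 0.3233 0.055 ]
r fr [0.6095 0.2421 0.055 ]
r nl [0.5414 0.3139 0.055 ]
r nr [0.557  0.2322 0.055 ]
post [0.5953 0.1918 0.1366] [0.5949 0.1922 0.1366] [0.5943 0.1914 0.14  ]
{'fx': 274.9511451444543, 'fy': 274.9511451444543, 'cx': 256.83172525868355, 'cy': 192.3154889642645, 'cam_to_world': array([[ 0.2985,  0.9037,  0.307 ,  0.2796],
       [-0.9544,  0.283 ,  0.0948, -0.6196],
       [-0.0012, -0.3213,  0.947 ,  0.3733],
       [ 0.    ,  0.    ,  0.    ,  1.    ]])}
```

Call:
drive_tool:
  deltas:
    - {"gripper":0,"offset":[0.156,-0.17,0],"angular":[0,0,-0.467]}
    - {"gripper":0,"offset":[0.156,-0.17,0],"angular":[0,0,-0.467]}
    - {"gripper":0,"offset":[0.156,-0.17,0],"angular":[0,0,-0.467]}
    - {"gripper":0,"offset":[0.156,-0.17,0],"angular":[0,0,-0.467]}
    - {"gripper":0,"offset":[0.156,-0.17,0],"angular":[0,0,-0.467]}
  grip_force: 30

```text
t: 0.6
eef_pos: [0.3011, -0.4317, 0.3036]
tool_rot: [-0.001, 0.944, 0.33, 0.0]
contact_force: [0.4, -0.4, 0.4]
gripper_width: 1.0
grasp_force: 0.0
```

Call:
drive_tool:
  deltas:
    - {"gripper":0,"offset":[0.207,-0.103,0],"angular":[0,0,-0.467]}
    - {"gripper":0,"offset":[0.207,-0.103,0],"angular":[0,0,-0.467]}
    - {"gripper":0,"offset":[0.207,-0.103,0],"angular":[0,0,-0.467]}
    - {"gripper":0,"offset":[0.207,-0.103,0],"angular":[0,0,-0.467]}
    - {"gripper":0,"offset":[0.207,-0.103,0],"angular":[0,0,-0.467]}

```text
t: 1.1
eef_pos: [0.3989, -0.2226, 0.3039]
tool_rot: [-0.0, 0.868, 0.497, 0.0]
contact_force: [0.3, 0.1, 0.4]
gripper_width: 1.001
grasp_force: 0.0
```

Call:
drive_tool:
  deltas:
    - {"gripper":0,"offset":[0.23,-0.022,0],"angular":[0,0,-0.467]}
    - {"gripper":0,"offset":[0.23,-0.022,0],"angular":[0,0,-0.467]}
    - {"gripper":0,"offset":[0.23,-0.022,0],"angular":[0,0,-0.467]}
    - {"gripper":0,"offset":[0.23,-0.022,0],"angular":[0,0,-0.467]}
    - {"gripper":0,"offset":[0.23,-0.022,0],"angular":[0,0,-0.467]}

```text
t: 1.6
eef_pos: [0.4969, -0.0132, 0.304]
tool_rot: [-0.0, 0.763, 0.647, 0.001]
contact_force: [0.5, -1.0, 0.5]
gripper_width: 1.004
grasp_force: 0.0
```

Call:
drive_tool:
  deltas:
    - {"gripper":0,"offset":[0.223,0.062,0],"angular":[0,0,-0.467]}
    - {"gripper":0,"offset":[0.223,0.062,0],"angular":[0,0,-0.467]}
    - {"gripper":0,"offset":[0.223,0.062,0],"angular":[0,0,-0.467]}
    - {"gripper":0,"offset":[0.223,0.062,0],"angular":[0,0,-0.467]}
    - {"gripper":0,"offset":[0.223,0.062,0],"angular":[0,0,-0.467]}

```text
t: 2.1
eef_pos: [0.5948, 0.1963, 0.3035]
tool_rot: [-0.001, 0.632, 0.775, 0.001]
contact_force: [-0.9, 0.1, -0.8]
gripper_width: 0.999
grasp_force: 0.0
```

```bash
cat >> h.py <<'E'
import json
from scipy.spatial.transform import Rotation as Ro
np.set_printoptions(precision=4,suppress=True)
def cur():
    s=bot.get_obs(); w,x,y,z=s["tool_rot"]; return np.array(s["eef_pos"]),Ro.from_quat([x,y,z,w]),s
def go(x,y,z,yaw,start=None):
    "tool offset and turn (45deg units) to a tool-down pose with tool x at yaw deg"
    p,R,_=cur()
    if start is not None: p=np.array(start[:3]); R=Ro.from_euler("z",start[3],degrees=True)*Ro.from_rotvec([np.pi,0,0])
    G=Ro.from_euler("z",yaw,degrees=True)*Ro.from_rotvec([np.pi,0,0])
    print("offset",(R.inv().apply(np.array([x,y,z])-p)).round(4),"ang",((R.inv()*G).as_rotvec()/(np.pi/4)).round(4))
def shot(name,cam="wrist"):
    m=optics.camera_model(cam); im=optics.read_camera(cam); cv2.imwrite(f"pics/{name}.png",im)
    json.dump({k:np.array(v).tolist() for k,v in m.items()},open(f"pics/{name}.json","w")); return m,im
def load(name): return json.load(open(f"pics/{name}.json"))
E
python3 - <<'E'
from h import *
bot.get_obs(); shot("w1"); p,R,s=cur(); print(p,R.apply([1,0,0]),s["t"],s["q"])
E
```

```text
[0.5953 0.2007 0.3036] [-0.2045  0.9789  0.0056] 2.15 [ 0.0532  0.4779 -0.6528  1.6404  0.3092  1.1266 -0.4728]
```

View pics/w1.png

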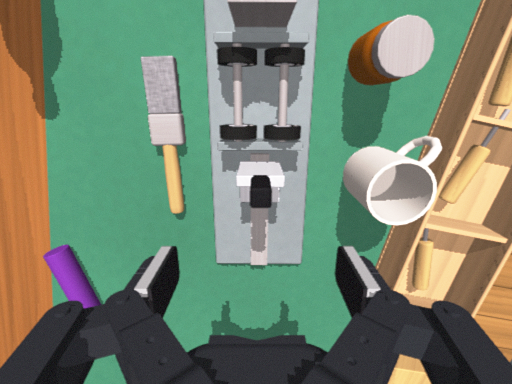

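The wrist view shows the rest upright in the picture. The plate edges run from columns 216/302 at row 264 to 208/317 at row 0. The rollers are at (238,56), (284,56), (239,132) and (283,132). The post's top face is near (261,198).

```bash
python3 - <<'E'
from h import *
m=load("w1")
print("post",at(m,261,198,.14),at(m,261,183,.14), at(m,261,207,.14),"sides",at(m,251,200,.14),at(m,272,200,.14))
a=at(m,259.2,264,.008);b=at(m,262.5,5,.008);print("plate axis",a,b,np.degrees(np.arctan2(*(b-a)[1::-1]))-90)
r=[at(m,u,v,.055) for u,v in((238,56),(284,56),(239,132),(283,132))]
print(np.array(r)); c=np.mean(r,0); print("mean",c)
d=(r[0]+r[1]-r[2]-r[3])/2; yaw=np.arctan2(d[1],d[0])-np.pi/2; print(np.degrees(yaw),np.linalg.norm(d))
E
```

```text
post [0.5983 0.195  0.14  ] [0.5954 0.2089 0.14  ] [0.6001 0.1865 0.14  ] sides [0.5898 0.1913 0.14  ] [0.6084 0.1952 0.14  ]
plate axis [0.6294 0.0426 0.008 ] [0.5634 0.3785 0.008 ] 11.113897943646023
[[0.5496 0.3154 0.055 ]
 [0.5968 0.325  0.055 ]
 [0.5647 0.2385 0.055 ]
 [0.6139 0.2486 0.055 ]]
mean [0.5813 0.2819 0.055 ]
11.86464267013923 0.07832601619577362
```

Call:
drive_tool:
  deltas:
    - {"gripper":0,"offset":[-0.007,0.0,0.05],"angular":[0,0,0]}
    - {"gripper":0,"offset":[-0.007,0.0,0.1],"angular":[0,0,0]}
    - {"gripper":0,"offset":[-0.007,0.0,0.125],"angular":[0,0,0]}
    - {"gripper":100,"offset":[-0.007,0.0,0.125],"angular":[0,0,0]}
    - {"gripper":220,"offset":[-0.007,0.0,0.125],"angular":[0,0,0]}
  grip_force: 30

```text
t: 2.65
eef_pos: [0.596, 0.1855, 0.1793]
tool_rot: [-0.0, 0.633, 0.774, -0.0]
contact_force: [0.6, 0.2, 0.9]
gripper_width: 0.692
grasp_force: 0.0
```

Call:
drive_tool:
  deltas:
    - {"gripper":255,"offset":[0,0,0],"angular":[0,0,0]}
    - {"gripper":255,"offset":[0,0,0],"angular":[0,0,0]}
    - {"gripper":255,"offset":[0,0,0],"angular":[0,0,0]}
    - {"gripper":255,"offset":[0,0,0],"angular":[0,0,0]}

```text
t: 3.05
eef_pos: [0.5995, 0.1863, 0.1816]
tool_rot: [0.002, 0.634, 0.774, 0.004]
contact_force: [9.6, 2.1, -1.9]
gripper_width: 0.223
grasp_force: 36.1
```

Call:
drive_tool:
  deltas:
    - {"gripper":255,"offset":[-0.015,0.003,0],"angular":[0,0,0]}
    - {"gripper":255,"offset":[-0.03,0.003,0],"angular":[0,0,0]}
    - {"gripper":255,"offset":[-0.045,0.003,0],"angular":[0,0,0]}
    - {"gripper":255,"offset":[-0.06,0.003,0],"angular":[0,0,0]}
    - {"gripper":255,"offset":[-0.072,0.003,0],"angular":[0,0,0]}

```text
t: 3.55
eef_pos: [0.614, 0.1156, 0.1816]
tool_rot: [0.001, 0.633, 0.774, 0.002]
contact_force: [-2.9, 0.9, 7.6]
gripper_width: 0.226
grasp_force: 37.1
```

Call:
drive_tool:
  deltas:
    - {"gripper":255,"offset":[0,0,0],"angular":[0,0,0]}
    - {"gripper":255,"offset":[0,0,0],"angular":[0,0,0]}
    - {"gripper":100,"offset":[0,0,0],"angular":[0,0,0]}
    - {"gripper":0,"offset":[0,0,0],"angular":[0,0,0]}
    - {"gripper":0,"offset":[0,0,0],"angular":[0,0,0]}

```text
t: 4.05
eef_pos: [0.6131, 0.1155, 0.1792]
tool_rot: [0.0, 0.633, 0.774, 0.0]
contact_force: [-0.2, -0.1, 0.7]
gripper_width: 0.73
grasp_force: 0.0
```

Call:
drive_tool:
  deltas:
    - {"gripper":0,"offset":[0,0,-0.05],"angular":[0,0,0]}
    - {"gripper":0,"offset":[0,0,-0.1],"angular":[0,0,0]}
    - {"gripper":0,"offset":[0,0,-0.125],"angular":[0,0,0]}
    - {"gripper":0,"offset":[0,0,-0.125],"angular":[0,0,0]}

```text
t: 4.45
eef_pos: [0.6148, 0.1167, 0.3087]
tool_rot: [0.002, 0.633, 0.774, 0.003]
contact_force: [0.0, 0.1, -1.4]
gripper_width: 1.005
grasp_force: 0.0
```

```bash
python3 - <<'E'
from h import *
m,im=shot("w2"); p,R,s=cur(); print(p,R.apply([1,0,0]),s["t"])
b=(im.max(2)<50).astype(np.uint8); n,l,st,ce=cv2.connectedComponentsWithStats(b)
for i in range(1,n):
    if 60<st[i,4]<3000: print(st[i],ce[i], at(m,ce[i][0],st[i][1]+st[i][3]*.75,.14))
# next: rack hover
go(.607,-.2865,.25,1.8)
E
```

```text
[0.6138 0.116  0.306 ] [-0.1978  0.9802 -0.0002] 4.5
[212  46  38  18 567] [230.6772  53.709 ] [0.5731 0.2226 0.14  ]
[259  46  39  18 564] [277.8404  53.906 ] [0.6096 0.23   0.14  ]
[245 167  20  29 547] [254.5119 181.5356] [0.6125 0.1212 0.14  ]
[ 119  247   60   87 1351] [161.4619 287.2006] [ 0.5417 -0.0351  0.14  ]
[ 336  247   60   87 1361] [352.5092 287.3475] [0.7439 0.0042 0.14  ]
[  33  307   63   77 2280] [ 68.7917 356.1469] [ 0.4435 -0.131   0.14  ]
[ 418  307   64   77 2354] [444.1266 356.144 ] [ 0.8735 -0.0485  0.14  ]
[ 160  343  193   41 2087] [257.8059 365.1404] [ 0.6613 -0.1037  0.14  ]
offset [-0.3932 -0.0865  0.0557] ang [ 0.0039 -0.0042  2.2135]
```

Call:
drive_tool:
  deltas:
    - {"gripper":0,"offset":[-0.131,-0.029,0],"angular":[0,0,0.738]}
    - {"gripper":0,"offset":[-0.131,-0.029,0],"angular":[0,0,0.738]}
    - {"gripper":0,"offset":[-0.131,-0.029,0],"angular":[0,0,0.738]}
    - {"gripper":0,"offset":[-0.131,-0.029,0],"angular":[0,0,0.738]}
    - {"gripper":0,"offset":[-0.131,-0.029,0],"angular":[0,0,0.738]}

```text
t: 5.0
eef_pos: [0.6097, -0.0202, 0.3022]
tool_rot: [-0.001, 0.829, 0.559, -0.001]
contact_force: [0.9, 1.2, 0.4]
gripper_width: 1.0
grasp_force: 0.0
```

Call:
drive_tool:
  deltas:
    - {"gripper":110,"offset":[-0.125,0.048,0],"angular":[0,0,0.738]}
    - {"gripper":110,"offset":[-0.125,0.048,0],"angular":[0,0,0.738]}
    - {"gripper":110,"offset":[-0.125,0.048,0],"angular":[0,0,0.738]}
    - {"gripper":110,"offset":[-0.125,0.048,0],"angular":[0,0,0.738]}
    - {"gripper":110,"offset":[-0.125,0.048,0],"angular":[0,0,0.738]}

```text
t: 5.5
eef_pos: [0.6084, -0.1522, 0.3027]
tool_rot: [-0.001, 0.953, 0.302, -0.001]
contact_force: [-0.3, 1.1, -1.3]
gripper_width: 0.57
grasp_force: 0.0
```

Call:
drive_tool:
  deltas:
    - {"gripper":110,"offset":[-0.079,0.108,0.05],"angular":[0,0,0.738]}
    - {"gripper":110,"offset":[-0.079,0.108,0.05],"angular":[0,0,0.738]}
    - {"gripper":110,"offset":[-0.079,0.108,0.05],"angular":[0,0,0.738]}
    - {"gripper":110,"offset":[-0.079,0.108,0.05],"angular":[0,0,0.738]}
    - {"gripper":110,"offset":[-0.079,0.108,0.05],"angular":[0,0,0.738]}

```text
t: 6.0
eef_pos: [0.6059, -0.285, 0.2523]
tool_rot: [-0.001, 1.0, 0.018, -0.001]
contact_force: [0.4, 0.5, -0.3]
gripper_width: 0.568
grasp_force: 0.0
```

Call:
drive_tool:
  deltas:
    - {"gripper":110,"offset":[0,0,0],"angular":[0,0,0]}
    - {"gripper":110,"offset":[0,0,0],"angular":[0,0,0]}

```text
t: 6.2
eef_pos: [0.6069, -0.2836, 0.2542]
tool_rot: [-0.001, 1.0, 0.02, 0.0]
contact_force: [-0.2, -0.2, 0.1]
gripper_width: 0.564
grasp_force: 0.0
```

```bash
python3 - <<'E'
from h import *
m,im=shot("w3"); p,R,s=cur(); print(p,R.apply([1,0,0]),s["t"],s["gripper_width"],s["q"])
E
```

```text
[ 0.6067 -0.2842  0.2543] [0.9993 0.0376 0.0009] 6.25 0.5656371834045216 [ 0.4678  0.5205 -0.1733  1.6059  0.0995  1.0233 -1.2679]
```

View pics/w3.png

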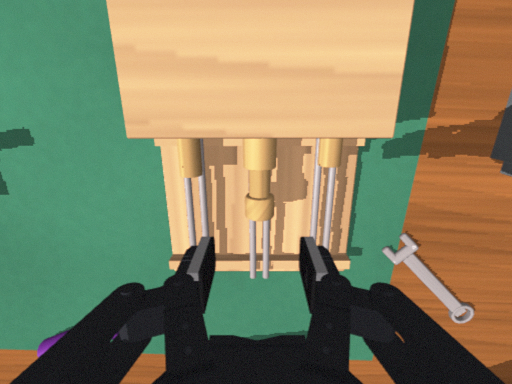

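The wrist view confirms the handle is in the middle lane: neck at (260,182), knob at (259,207), hood front edge at row 137, and dowel ends at (190,176) and (330,164).

```bash
python3 - <<'E'
from h import *
m=load("w3")
print("hood",at(m,128,137,.09),at(m,260,137,.09),at(m,393,137,.09))
print("neck",at(m,260,182,.06),"n/k",at(m,260,196,.06),"sh/n",at(m,260,168,.06),"knobend",at(m,259,216,.055))
print("dowels",at(m,190,176,.05),at(m,330,164,.05))
print("rails",at(m,253,276,.034),at(m,266,276,.034),at(m,252,222,.034),at(m,267,222,.034))
n=at(m,260,182,.06); go(n[0],n[1],.112,1.8)
E
```

```text
hood [ 0.6545 -0.1731  0.09  ] [ 0.6589 -0.2844  0.09  ] [ 0.6634 -0.3964  0.09  ]
neck [ 0.6105 -0.2868  0.06  ] n/k [ 0.5957 -0.2874  0.06  ] sh/n [ 0.6249 -0.2862  0.06  ] knobend [ 0.5713 -0.2875  0.055 ]
dowels [ 0.6112 -0.2144  0.05  ] [ 0.6295 -0.3574  0.05  ]
rails [ 0.4808 -0.284   0.034 ] [ 0.4814 -0.3001  0.034 ] [ 0.5542 -0.2802  0.034 ] [ 0.5549 -0.2976  0.034 ]
offset [0.0036 0.0029 0.1423] ang [-0.0008 -0.0012  0.0079]
```

Call:
drive_tool:
  deltas:
    - {"gripper":110,"offset":[0.003,0.003,0.05],"angular":[0,0,0]}
    - {"gripper":110,"offset":[0.003,0.003,0.1],"angular":[0,0,0]}
    - {"gripper":110,"offset":[0.003,0.003,0.13],"angular":[0,0,0]}
    - {"gripper":110,"offset":[0.003,0.003,0.144],"angular":[0,0,0]}
    - {"gripper":110,"offset":[0.003,0.003,0.144],"angular":[0,0,0]}
  grip_force: 25

```text
t: 6.75
eef_pos: [0.6084, -0.2881, 0.1084]
tool_rot: [-0.001, 1.0, 0.017, -0.001]
contact_force: [0.3, -0.3, -1.0]
gripper_width: 0.572
grasp_force: 0.0
```

Call:
drive_tool:
  deltas:
    - {"gripper":160,"offset":[0,0,0],"angular":[0,0,0]}
    - {"gripper":220,"offset":[0,0,0],"angular":[0,0,0]}
    - {"gripper":220,"offset":[0,0,0],"angular":[0,0,0]}
    - {"gripper":220,"offset":[0,0,0],"angular":[0,0,0]}

```text
t: 7.15
eef_pos: [0.6103, -0.2894, 0.1121]
tool_rot: [0.001, 1.0, 0.016, 0.002]
contact_force: [0.7, 0.6, 6.4]
gripper_width: 0.244
grasp_force: 26.6
```

Call:
drive_tool:
  deltas:
    - {"gripper":220,"offset":[-0.008,0,-0.001],"angular":[0,0,0]}
    - {"gripper":220,"offset":[-0.022,0,-0.001],"angular":[0,0,0]}
    - {"gripper":220,"offset":[-0.037,0,-0.001],"angular":[0,0,0]}
    - {"gripper":220,"offset":[-0.052,0,-0.001],"angular":[0,0,0]}
    - {"gripper":220,"offset":[-0.067,0,-0.001],"angular":[0,0,0]}

```text
t: 7.65
eef_pos: [0.5422, -0.2911, 0.1119]
tool_rot: [0.0, 1.0, 0.016, 0.001]
contact_force: [2.6, 1.4, 3.6]
gripper_width: 0.243
grasp_force: 26.3
```

Call:
drive_tool:
  deltas:
    - {"gripper":220,"offset":[-0.015,0,0],"angular":[0,0,0]}
    - {"gripper":220,"offset":[-0.03,0,0],"angular":[0,0,0]}
    - {"gripper":220,"offset":[-0.044,0,0],"angular":[0,0,0]}
    - {"gripper":220,"offset":[-0.051,0,0.0],"angular":[0,0,0]}
    - {"gripper":220,"offset":[-0.051,0,0.0],"angular":[0,0,0]}

```text
t: 8.15
eef_pos: [0.4896, -0.2928, 0.1114]
tool_rot: [-0.0, 1.0, 0.015, -0.001]
contact_force: [-4.9, 3.9, 11.1]
gripper_width: 0.248
grasp_force: 26.2
```

Call:
drive_tool:
  deltas:
    - {"gripper":220,"offset":[0,0,0],"angular":[0,0,0]}
    - {"gripper":180,"offset":[0,0,0],"angular":[0,0,0]}
    - {"gripper":140,"offset":[0,0,0],"angular":[0,0,0]}
    - {"gripper":90,"offset":[0,0,0],"angular":[0,0,0]}
    - {"gripper":90,"offset":[0,0,0],"angular":[0,0,0]}

```text
t: 8.65
eef_pos: [0.4907, -0.293, 0.1106]
tool_rot: [-0.0, 1.0, 0.015, -0.0]
contact_force: [-1.0, 0.6, 0.6]
gripper_width: 0.65
grasp_force: 0.0
```

Call:
drive_tool:
  deltas:
    - {"gripper":90,"offset":[0,0,-0.03],"angular":[0,0,0]}
    - {"gripper":90,"offset":[0,0,-0.08],"angular":[0,0,0]}
    - {"gripper":90,"offset":[0.02,0,-0.13],"angular":[0,0,0]}
    - {"gripper":90,"offset":[0.06,0,-0.14],"angular":[0,0,0]}
    - {"gripper":90,"offset":[0.06,0,-0.14],"angular":[0,0,0]}

```text
t: 9.15
eef_pos: [0.5569, -0.2899, 0.2547]
tool_rot: [0.001, 1.0, 0.017, 0.005]
contact_force: [-0.6, 0.4, -0.4]
gripper_width: 0.649
grasp_force: 0.0
```

```bash
python3 - <<'E'
from h import *
m,im=shot("w4"); p,R,s=cur(); print(p,R.apply([1,0,0]),s["t"],s["gripper_width"])
E
```

```text
[ 0.5538 -0.2901  0.2523] [0.9994 0.0336 0.0041] 9.2 0.6537028528303593
```

View pics/w4.png

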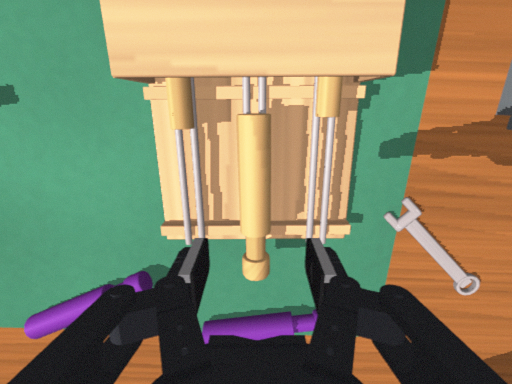

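The handle lies on the open rails: shaft columns 238-271, rows 115-237, knob ending near row 278, and the hood edge at row 76.

```bash
python3 - <<'E'
from h import *
m=load("w4")
print("hood",at(m,256,76,.09)); a=at(m,254.5,115,.066); b=at(m,256,237,.066); print("plain,shoulder",a,b,np.linalg.norm(a-b),np.degrees(np.arctan2(*(a-b)[1::-1])))
print("axis", at(m,254.5,115,.049)); 
o=b+(a-b)/np.linalg.norm(a-b)*.0625; print("origin",o,"rack x",o[0]-at(m,256,76,.09)[0])
g=o-(a-b)/np.linalg.norm(a-b)*.008
go(g[0],g[1],.105,2.2)
E
```

```text
hood [ 0.6579 -0.2864  0.09  ]
plain,shoulder [ 0.6271 -0.286   0.066 ] [ 0.5037 -0.2916  0.066 ] 0.12352251456946857 2.5679907521752576
axis [ 0.6263 -0.286   0.049 ]
origin [ 0.5661 -0.2888  0.066 ] rack x -0.09181438886500837
offset [ 0.0038 -0.0009  0.1474] ang [ 0.001  -0.0052 -0.0062]
```

Call:
drive_tool:
  deltas:
    - {"gripper":90,"offset":[0.004,-0.001,0.05],"angular":[0,0,0]}
    - {"gripper":90,"offset":[0.004,-0.001,0.1],"angular":[0,0,0]}
    - {"gripper":90,"offset":[0.004,-0.001,0.135],"angular":[0,0,0]}
    - {"gripper":90,"offset":[0.004,-0.001,0.147],"angular":[0,0,0]}
    - {"gripper":90,"offset":[0.004,-0.001,0.147],"angular":[0,0,0]}
  grip_force: 30

```text
t: 9.7
eef_pos: [0.5532, -0.2895, 0.1018]
tool_rot: [-0.001, 1.0, 0.015, -0.002]
contact_force: [0.5, -0.2, -0.1]
gripper_width: 0.643
grasp_force: 0.0
```

Call:
drive_tool:
  deltas:
    - {"gripper":130,"offset":[0,0,0],"angular":[0,0,0]}
    - {"gripper":190,"offset":[0,0,0],"angular":[0,0,0]}
    - {"gripper":220,"offset":[0,0,0],"angular":[0,0,0]}
    - {"gripper":220,"offset":[0,0,0],"angular":[0,0,0]}
    - {"gripper":220,"offset":[0,0,0],"angular":[0,0,0]}

```text
t: 10.2
eef_pos: [0.5562, -0.2904, 0.1061]
tool_rot: [0.001, 1.0, 0.015, 0.002]
contact_force: [-0.5, 1.5, 6.7]
gripper_width: 0.392
grasp_force: 30.4
```

```bash
python3 - <<'E'
from h import *
p,R,s=cur(); print(p,R.as_rotvec(),s["gripper_width"],s["grasp_force"],s["t"])
E
```

```text
[ 0.5562 -0.2904  0.1061] [3.1397 0.0486 0.0052] 0.3917166802809903 30.442827343940735 10.2
```

Call:
drive_tool:
  deltas:
    - {"gripper":220,"offset":[0,0,-0.015],"angular":[0,0,0]}
    - {"gripper":220,"offset":[0,0,-0.05],"angular":[0,0,0]}
    - {"gripper":220,"offset":[0,0,-0.1],"angular":[0,0,0]}
    - {"gripper":220,"offset":[0,0,-0.15],"angular":[0,0,0]}
    - {"gripper":220,"offset":[0,0,-0.195],"angular":[0,0,0]}
  grip_force: 40

```text
t: 10.7
eef_pos: [0.5547, -0.2899, 0.3028]
tool_rot: [0.0, 1.0, 0.015, 0.001]
contact_force: [0.7, -0.4, -1.0]
gripper_width: 0.385
grasp_force: 39.9
```

Call:
drive_tool:
  deltas:
    - {"gripper":220,"offset":[0.003,-0.037,0],"angular":[0,0,-0.147]}
    - {"gripper":220,"offset":[0.006,-0.075,0],"angular":[0,0,-0.294]}
    - {"gripper":220,"offset":[0.009,-0.112,0],"angular":[0,0,-0.442]}
    - {"gripper":220,"offset":[0.012,-0.149,0],"angular":[0,0,-0.589]}
    - {"gripper":220,"offset":[0.015,-0.187,0],"angular":[0,0,-0.736]}

```text
t: 11.2
eef_pos: [0.5637, -0.1013, 0.3002]
tool_rot: [0.001, 0.953, 0.302, 0.0]
contact_force: [0.3, 1.2, -0.8]
gripper_width: 0.384
grasp_force: 40.0
```

Call:
drive_tool:
  deltas:
    - {"gripper":220,"offset":[0.023,-0.03,0],"angular":[0,0,-0.147]}
    - {"gripper":220,"offset":[0.046,-0.059,0],"angular":[0,0,-0.294]}
    - {"gripper":220,"offset":[0.068,-0.089,0],"angular":[0,0,-0.442]}
    - {"gripper":220,"offset":[0.091,-0.118,0],"angular":[0,0,-0.589]}
    - {"gripper":220,"offset":[0.114,-0.148,0],"angular":[0,0,-0.736]}

```text
t: 11.7
eef_pos: [0.5727, 0.0851, 0.3002]
tool_rot: [0.001, 0.828, 0.561, 0.0]
contact_force: [0.7, -1.0, -1.8]
gripper_width: 0.388
grasp_force: 40.0
```

Call:
drive_tool:
  deltas:
    - {"gripper":220,"offset":[0.035,-0.012,0],"angular":[0,0,-0.147]}
    - {"gripper":220,"offset":[0.071,-0.025,0],"angular":[0,0,-0.294]}
    - {"gripper":220,"offset":[0.106,-0.037,0],"angular":[0,0,-0.442]}
    - {"gripper":220,"offset":[0.142,-0.05,0],"angular":[0,0,-0.589]}
    - {"gripper":220,"offset":[0.177,-0.062,0],"angular":[0,0,-0.736]}

```text
t: 12.2
eef_pos: [0.5815, 0.2726, 0.3001]
tool_rot: [0.001, 0.633, 0.774, 0.0]
contact_force: [0.5, -0.8, 0.3]
gripper_width: 0.382
grasp_force: 40.0
```

Call:
drive_tool:
  deltas:
    - {"gripper":220,"offset":[0,0,0],"angular":[0,0,0]}
    - {"gripper":220,"offset":[0,0,0],"angular":[0,0,0]}
    - {"gripper":220,"offset":[0,0,0],"angular":[0,0,0]}

```text
t: 12.5
eef_pos: [0.5821, 0.2698, 0.2992]
tool_rot: [0.001, 0.636, 0.772, -0.0]
contact_force: [0.3, -0.3, -0.5]
gripper_width: 0.384
grasp_force: 40.0
```

```bash
python3 - <<'E'
from h import *
m,im=shot("w5"); p,R,s=cur(); print(p,R.apply([1,0,0]),s["t"],s["gripper_width"],s["grasp_force"]); go(.5835,.2706,.2,101.2)
E
```

```text
[0.5822 0.2695 0.2992] [-0.1902  0.9817 -0.0017] 12.55 0.3810739663780407 40.02701818943024
offset [0.001  0.0014 0.0992] ang [ 0.0003  0.0022 -0.0052]
```

View pics/w5.png

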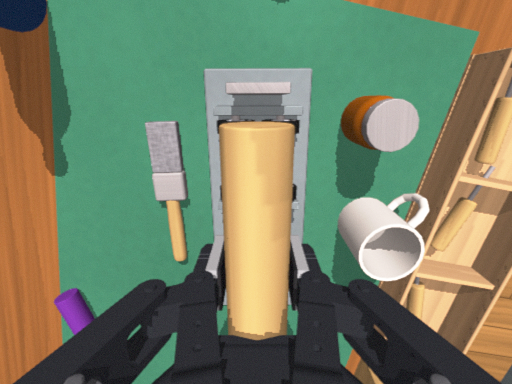

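The handle is held level, with its plain end at row 123 across columns 219-295. The end plate's top is at (258,88), with its inner edge at about row 94.

```bash
python3 - <<'E'
from h import *
m=load("w5"); ux=np.array([.9808,.195]); uy=np.array([-.195,.9808]); O=np.array([.5803,.2868])
f=lambda n,p:print(n,p,"rest",ux@(p[:2]-O),uy@(p[:2]-O))
f("plate inner top L",at(m,227,94,.098)); f("R",at(m,290,94,.098)); f("mid",at(m,258.5,94,.098))
zt=.2992-.056+.017
f("plain end top",at(m,257.5,125,zt)); f("shaft back",at(m,258,330,zt)); f("sides",at(m,219,126,zt-.017)); f("s",at(m,295,126,zt-.017))
f("tcp",np.array([.5822,.2695,.3]))
E
```

```text
plate inner top L [0.5378 0.3494 0.098 ] rest -0.029450004709553574 0.0696598452632211
R [0.5953 0.3606 0.098 ] rest 0.029111575174275612 0.06941651178490453
mid [0.5666 0.355  0.098 ] rest -0.00017002120760851346 0.06953818187496022
plain end top [0.5679 0.3413 0.2602] rest -0.0015600411650129342 0.055910143568189664
shaft back [0.5875 0.2421 0.2602] rest -0.0016483191499619125 -0.045296228276654346
sides [0.5513 0.3361 0.2432] rest -0.018774915048540213 0.054028873107278
s [0.5848 0.3426 0.2432] rest 0.015281597902946876 0.0538864321341203
tcp [0.5822 0.2695 0.3   ] rest -0.001509979999999984 -0.017338339999999983
```

Call:
drive_tool:
  deltas:
    - {"gripper":220,"offset":[0.001,0.0015,0.045],"angular":[0,0,0]}
    - {"gripper":220,"offset":[0.001,0.0015,0.09],"angular":[0,0,0]}
    - {"gripper":220,"offset":[0.001,0.0015,0.13],"angular":[0,0,0]}
    - {"gripper":220,"offset":[0.001,0.0015,0.155],"angular":[0,0,0]}
    - {"gripper":220,"offset":[0.001,0.0015,0.163],"angular":[0,0,0]}

```text
t: 13.05
eef_pos: [0.5821, 0.2699, 0.1329]
tool_rot: [-0.0, 0.636, 0.772, -0.003]
contact_force: [-0.6, 0.4, -1.1]
gripper_width: 0.381
grasp_force: 40.1
```

Call:
drive_tool:
  deltas:
    - {"gripper":220,"offset":[0,0,0],"angular":[0,0,0]}
    - {"gripper":220,"offset":[0,0,0.001],"angular":[0,0,0]}
    - {"gripper":220,"offset":[0,0,0.002],"angular":[0,0,0]}
    - {"gripper":220,"offset":[0,0,0.003],"angular":[0,0,0]}
    - {"gripper":220,"offset":[0,0,0.004],"angular":[0,0,0]}

```text
t: 13.55
eef_pos: [0.5834, 0.2729, 0.1328]
tool_rot: [0.0, 0.635, 0.772, 0.001]
contact_force: [-0.6, -0.3, -1.5]
gripper_width: 0.384
grasp_force: 40.1
```

Call:
drive_tool:
  deltas:
    - {"gripper":220,"offset":[0,0,0.001],"angular":[0,0,0]}
    - {"gripper":220,"offset":[0,0,0.002],"angular":[0,0,0]}
    - {"gripper":220,"offset":[0,0,0.003],"angular":[0,0,0]}
    - {"gripper":220,"offset":[0,0,0.003],"angular":[0,0,0]}

```text
t: 13.95
eef_pos: [0.5829, 0.2727, 0.1287]
tool_rot: [-0.0, 0.635, 0.772, -0.0]
contact_force: [-0.2, -0.4, -1.4]
gripper_width: 0.385
grasp_force: 40.1
```

Call:
drive_tool:
  deltas:
    - {"gripper":220,"offset":[0,0,0.0005],"angular":[0,0,0]}
    - {"gripper":220,"offset":[0,0,0.001],"angular":[0,0,0]}
    - {"gripper":220,"offset":[0,0,0.0015],"angular":[0,0,0]}
    - {"gripper":220,"offset":[0,0,0.0015],"angular":[0,0,0]}

```text
t: 14.35
eef_pos: [0.583, 0.2727, 0.1273]
tool_rot: [-0.0, 0.635, 0.772, -0.0]
contact_force: [0.1, -0.9, -0.4]
gripper_width: 0.383
grasp_force: 40.1
```

Call:
drive_tool:
  deltas:
    - {"gripper":220,"offset":[0,0,0.0005],"angular":[0,0,0]}
    - {"gripper":220,"offset":[0,0,0.001],"angular":[0,0,0]}
    - {"gripper":220,"offset":[0,0,0.001],"angular":[0,0,0]}

```text
t: 14.65
eef_pos: [0.583, 0.2727, 0.1263]
tool_rot: [-0.0, 0.635, 0.772, -0.0]
contact_force: [0.6, -0.7, -0.6]
gripper_width: 0.385
grasp_force: 40.1
```

Call:
drive_tool:
  deltas:
    - {"gripper":220,"offset":[0,0,0.0005],"angular":[0,0,0]}
    - {"gripper":220,"offset":[0,0,0.001],"angular":[0,0,0]}
    - {"gripper":220,"offset":[0,0,0.001],"angular":[0,0,0]}

```text
t: 14.95
eef_pos: [0.5829, 0.2727, 0.1253]
tool_rot: [-0.0, 0.635, 0.772, -0.0]
contact_force: [0.3, -0.2, -0.5]
gripper_width: 0.383
grasp_force: 40.0
```

Call:
drive_tool:
  deltas:
    - {"gripper":220,"offset":[0,0,0],"angular":[0,0,0]}
    - {"gripper":220,"offset":[0,0,0],"angular":[0,0,0]}

```text
t: 15.15
eef_pos: [0.583, 0.2727, 0.1254]
tool_rot: [0.0, 0.635, 0.772, -0.0]
contact_force: [0.4, -0.5, -0.8]
gripper_width: 0.383
grasp_force: 40.0
```

Call:
drive_tool:
  deltas:
    - {"gripper":220,"offset":[0,0,0.0005],"angular":[0,0,0]}
    - {"gripper":220,"offset":[0,0,0.001],"angular":[0,0,0]}
    - {"gripper":220,"offset":[0,0,0.001],"angular":[0,0,0]}

```text
t: 15.45
eef_pos: [0.583, 0.2728, 0.125]
tool_rot: [0.0, 0.635, 0.772, 0.0]
contact_force: [-2.5, -1.0, 4.5]
gripper_width: 0.382
grasp_force: 40.7
```

Call:
drive_tool:
  deltas:
    - {"gripper":220,"offset":[0,0,0.0005],"angular":[0,0,0]}
    - {"gripper":220,"offset":[0,0,0.001],"angular":[0,0,0]}
    - {"gripper":220,"offset":[0,0,0.001],"angular":[0,0,0]}

```text
t: 15.75
eef_pos: [0.583, 0.2728, 0.1248]
tool_rot: [0.0, 0.635, 0.772, -0.0]
contact_force: [-3.6, -3.7, 11.7]
gripper_width: 0.381
grasp_force: 41.4
```

Call:
drive_tool:
  deltas:
    - {"gripper":220,"offset":[0,0,-0.001],"angular":[0,0,0]}
    - {"gripper":220,"offset":[0,0,-0.0015],"angular":[0,0,0]}
    - {"gripper":220,"offset":[0,0,-0.0015],"angular":[0,0,0]}
  grip_force: 20

```text
t: 16.05
eef_pos: [0.583, 0.2727, 0.125]
tool_rot: [0.0, 0.635, 0.772, 0.0]
contact_force: [-1.1, -0.1, 3.0]
gripper_width: 0.385
grasp_force: 40.3
```

Call:
drive_tool:
  deltas:
    - {"gripper":152,"offset":[0,0,0],"angular":[0,0,0]}
    - {"gripper":146,"offset":[0,0,0],"angular":[0,0,0]}
    - {"gripper":138,"offset":[0,0,0],"angular":[0,0,0]}
    - {"gripper":120,"offset":[0,0,0],"angular":[0,0,0]}
    - {"gripper":100,"offset":[0,0,0],"angular":[0,0,0]}

```text
t: 16.55
eef_pos: [0.583, 0.2727, 0.1248]
tool_rot: [0.0, 0.635, 0.772, 0.0]
contact_force: [0.1, -1.1, 0.1]
gripper_width: 0.61
grasp_force: 0.0
```

Call:
drive_tool:
  deltas:
    - {"gripper":90,"offset":[0,0,0],"angular":[0,0,0]}
    - {"gripper":90,"offset":[0,0,0],"angular":[0,0,0]}
    - {"gripper":90,"offset":[0,0,0],"angular":[0,0,0]}
    - {"gripper":90,"offset":[0,0,0],"angular":[0,0,0]}

```text
t: 16.95
eef_pos: [0.583, 0.2727, 0.1249]
tool_rot: [0.0, 0.635, 0.772, 0.0]
contact_force: [-0.8, 0.0, -0.2]
gripper_width: 0.643
grasp_force: 0.0
```

Call:
drive_tool:
  deltas:
    - {"gripper":90,"offset":[0,0,-0.02],"angular":[0,0,0]}
    - {"gripper":90,"offset":[0,0,-0.05],"angular":[0,0,0]}
    - {"gripper":90,"offset":[0,0,-0.1],"angular":[0,0,0]}
    - {"gripper":90,"offset":[0,0,-0.15],"angular":[0,0,0]}
    - {"gripper":90,"offset":[0,0,-0.175],"angular":[0,0,0]}

```text
t: 17.45
eef_pos: [0.5838, 0.2739, 0.3049]
tool_rot: [0.001, 0.635, 0.772, 0.003]
contact_force: [-0.0, -0.2, -1.0]
gripper_width: 0.65
grasp_force: 0.0
```

Call:
drive_tool:
  deltas:
    - {"gripper":0,"offset":[-0.05,0,0],"angular":[0,0,0]}
    - {"gripper":0,"offset":[-0.1,0,0],"angular":[0,0,0]}
    - {"gripper":0,"offset":[-0.15,0,0],"angular":[0,0,0]}
    - {"gripper":0,"offset":[-0.15,0,0],"angular":[0,0,0]}
    - {"gripper":0,"offset":[-0.15,0,0],"angular":[0,0,0]}

```text
t: 17.95
eef_pos: [0.6123, 0.1236, 0.2998]
tool_rot: [0.0, 0.637, 0.771, -0.0]
contact_force: [-0.2, 1.0, 0.8]
gripper_width: 1.005
grasp_force: 0.0
```

```bash
python3 - <<'E'
from h import *
m,im=shot("w6"); p,R,s=cur(); print(p,R.apply([1,0,0]),s["t"],s["gripper_width"])
E
```

```text
[0.6118 0.1259 0.3   ] [-0.1929  0.9812  0.0007] 18.0 1.0005323820900784
```

View pics/w6.png

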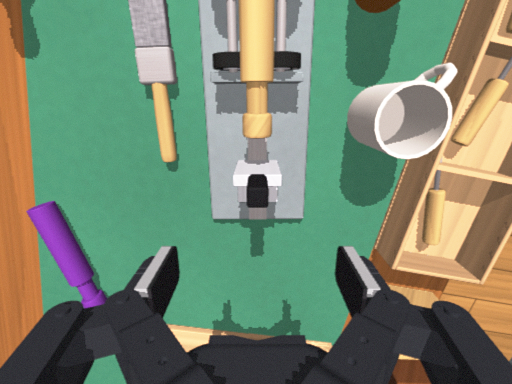

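The handle sits centred in the valley, with its knob at (257,125) ending at row 137. The tailstop is still back, with its post top at about (258,196).

```bash
python3 - <<'E'
from h import *
m=load("w6"); ux=np.array([.9808,.195]); uy=np.array([-.195,.9808]); O=np.array([.5803,.2868])
f=lambda n,p:print(n,p,"rest",ux@(p[:2]-O),uy@(p[:2]-O))
P=at(m,258,196,.14); f("post",P); f("knob",at(m,257,136,.075)); f("shoulder",at(m,257,80,.085))
go(P[0],P[1],.178,101.2)
E
```

```text
post [0.6126 0.1246 0.14  ] rest 2.5647529029039804e-05 -0.1653476559724634
knob [0.6033 0.168  0.075 ] rest -0.0006091038515181659 -0.12095438810413496
shoulder [0.5929 0.2215 0.085 ] rest -0.00033407892570663106 -0.06652196772078536
offset [-0.0014  0.0005  0.122 ] ang [ 0.0002 -0.0009 -0.0017]
```

Call:
drive_tool:
  deltas:
    - {"gripper":0,"offset":[-0.001,0.0005,0.05],"angular":[0,0,0]}
    - {"gripper":0,"offset":[-0.001,0.0005,0.1],"angular":[0,0,0]}
    - {"gripper":0,"offset":[-0.001,0.0005,0.122],"angular":[0,0,0]}
    - {"gripper":100,"offset":[-0.001,0.0005,0.122],"angular":[0,0,0]}
    - {"gripper":220,"offset":[-0.001,0.0005,0.122],"angular":[0,0,0]}
  grip_force: 30

```text
t: 18.5
eef_pos: [0.6126, 0.1268, 0.1787]
tool_rot: [-0.0, 0.634, 0.773, 0.001]
contact_force: [0.4, -0.5, 1.0]
gripper_width: 0.694
grasp_force: 0.0
```

Call:
drive_tool:
  deltas:
    - {"gripper":255,"offset":[0,0,0],"angular":[0,0,0]}
    - {"gripper":255,"offset":[0,0,0],"angular":[0,0,0]}
    - {"gripper":255,"offset":[0,0,0],"angular":[0,0,0]}
    - {"gripper":255,"offset":[0,0,0],"angular":[0,0,0]}

```text
t: 18.9
eef_pos: [0.6123, 0.125, 0.1797]
tool_rot: [0.0, 0.635, 0.772, -0.0]
contact_force: [-5.0, -2.0, 7.4]
gripper_width: 0.228
grasp_force: 31.6
```

Call:
drive_tool:
  deltas:
    - {"gripper":255,"offset":[0.005,0,0],"angular":[0,0,0]}
    - {"gripper":255,"offset":[0.01,0,0],"angular":[0,0,0]}
    - {"gripper":255,"offset":[0.016,0,0],"angular":[0,0,0]}
    - {"gripper":255,"offset":[0.022,0,0],"angular":[0,0,0]}
    - {"gripper":255,"offset":[0.027,0,0],"angular":[0,0,0]}

```text
t: 19.4
eef_pos: [0.6072, 0.1511, 0.1797]
tool_rot: [0.001, 0.635, 0.772, -0.0]
contact_force: [-5.1, -1.7, 9.1]
gripper_width: 0.23
grasp_force: 31.6
```

Call:
drive_tool:
  deltas:
    - {"gripper":255,"offset":[0.002,0,0],"angular":[0,0,0]}
    - {"gripper":255,"offset":[0.004,0,0],"angular":[0,0,0]}
    - {"gripper":255,"offset":[0.006,0,0],"angular":[0,0,0]}
    - {"gripper":255,"offset":[0.008,0,0],"angular":[0,0,0]}
    - {"gripper":255,"offset":[0.01,0,0],"angular":[0,0,0]}

```text
t: 19.9
eef_pos: [0.6053, 0.1606, 0.1797]
tool_rot: [0.001, 0.635, 0.772, -0.0]
contact_force: [-4.9, -3.1, 8.6]
gripper_width: 0.231
grasp_force: 31.7
```

Call:
drive_tool:
  deltas:
    - {"gripper":255,"offset":[0.0015,0,0],"angular":[0,0,0]}
    - {"gripper":255,"offset":[0.003,0,0],"angular":[0,0,0]}
    - {"gripper":255,"offset":[0.0045,0,0],"angular":[0,0,0]}
    - {"gripper":255,"offset":[0.005,0,0],"angular":[0,0,0]}

```text
t: 20.3
eef_pos: [0.6043, 0.1655, 0.1797]
tool_rot: [0.001, 0.635, 0.772, -0.0]
contact_force: [-5.2, -3.7, 8.9]
gripper_width: 0.232
grasp_force: 31.6
```

Call:
drive_tool:
  deltas:
    - {"gripper":255,"offset":[0.0005,0,0],"angular":[0,0,0]}
    - {"gripper":255,"offset":[0.001,0,0],"angular":[0,0,0]}
    - {"gripper":255,"offset":[0.0015,0,0],"angular":[0,0,0]}
    - {"gripper":255,"offset":[0.002,0,0],"angular":[0,0,0]}

```text
t: 20.7
eef_pos: [0.604, 0.1673, 0.1797]
tool_rot: [0.001, 0.635, 0.772, -0.001]
contact_force: [-4.3, -3.5, 8.5]
gripper_width: 0.225
grasp_force: 31.7
```

```bash
python3 - <<'E'
from h import *
m,im=shot("w7"); p,R,s=cur(); ux=np.array([.9808,.195]); uy=np.array([-.195,.9808]); O=np.array([.5803,.2868])
d=p[:2]-O; print(p,"rest",ux@d,uy@d,s["contact_force"],s["contact_force"][:2]@uy)
E
```

```text
[0.604  0.1674 0.1797] rest -7.411226042709395e-05 -0.1217584150394325 [-5.0336 -3.0033  9.1377] -1.9640826154820594
```

Call:
drive_tool:
  deltas:
    - {"gripper":255,"offset":[0.0005,0,0],"angular":[0,0,0]}
    - {"gripper":255,"offset":[0.001,0,0],"angular":[0,0,0]}
    - {"gripper":255,"offset":[0.001,0,0],"angular":[0,0,0]}

```text
t: 21.05
eef_pos: [0.6038, 0.1684, 0.1797]
tool_rot: [0.001, 0.635, 0.772, -0.0]
contact_force: [-5.1, -2.9, 8.6]
gripper_width: 0.229
grasp_force: 31.7
```

Call:
drive_tool:
  deltas:
    - {"gripper":255,"offset":[0.0005,0,0],"angular":[0,0,0]}
    - {"gripper":255,"offset":[0.001,0,0],"angular":[0,0,0]}
    - {"gripper":255,"offset":[0.001,0,0],"angular":[0,0,0]}

```text
t: 21.35
eef_pos: [0.6036, 0.1693, 0.1797]
tool_rot: [0.001, 0.635, 0.772, -0.0]
contact_force: [-4.3, -4.3, 9.3]
gripper_width: 0.229
grasp_force: 31.7
```

Call:
drive_tool:
  deltas:
    - {"gripper":255,"offset":[0.0005,0,0],"angular":[0,0,0]}
    - {"gripper":255,"offset":[0.001,0,0],"angular":[0,0,0]}
    - {"gripper":255,"offset":[0.001,0,0],"angular":[0,0,0]}

```text
t: 21.65
eef_pos: [0.6034, 0.1703, 0.1797]
tool_rot: [0.001, 0.635, 0.772, -0.0]
contact_force: [-5.4, -2.6, 8.0]
gripper_width: 0.231
grasp_force: 31.7
```

Call:
drive_tool:
  deltas:
    - {"gripper":255,"offset":[0.0005,0,0],"angular":[0,0,0]}
    - {"gripper":255,"offset":[0.001,0,0],"angular":[0,0,0]}
    - {"gripper":255,"offset":[0.001,0,0],"angular":[0,0,0]}

```text
t: 21.95
eef_pos: [0.6032, 0.1713, 0.1797]
tool_rot: [0.001, 0.635, 0.772, -0.0]
contact_force: [-5.7, -3.4, 9.2]
gripper_width: 0.231
grasp_force: 31.7
```

Call:
drive_tool:
  deltas:
    - {"gripper":255,"offset":[0.0005,0,0],"angular":[0,0,0]}
    - {"gripper":255,"offset":[0.001,0,0],"angular":[0,0,0]}
    - {"gripper":255,"offset":[0.001,0,0],"angular":[0,0,0]}

```text
t: 22.25
eef_pos: [0.6031, 0.1717, 0.1797]
tool_rot: [0.001, 0.635, 0.772, -0.001]
contact_force: [-4.7, -4.2, 9.1]
gripper_width: 0.231
grasp_force: 31.8
```

```bash
python3 - <<'E'
from h import *
m,im=shot("w8"); cv2.imwrite("pics/w8c.png",cv2.resize(im[0:230,170:350],None,fx=2.6,fy=2.6)); m,im=shot("s8","scene"); print(bot.get_obs()["contact_force"],bot.get_obs()["eef_pos"])
E
```

```text
[-5.6261 -4.3868  9.0787] [0.6031 0.1717 0.1797]
```

View pics/w8c.png

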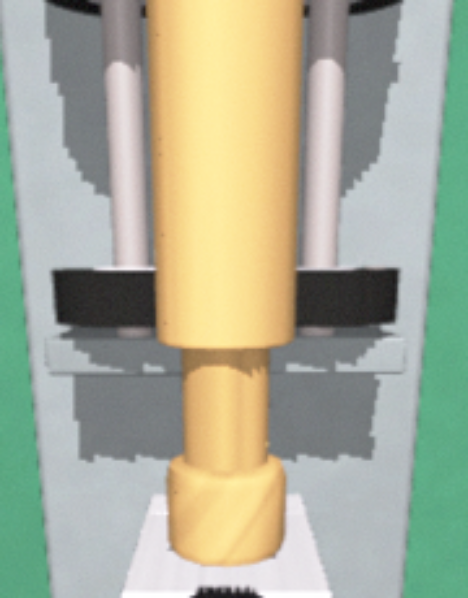

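The knob is against the tailstop plate, at about (225,550) in the crop. The last 1 mm step gave only 0.4 mm of travel, so one more small push will confirm the end is reached.

Call:
drive_tool:
  deltas:
    - {"gripper":255,"offset":[0.0005,0,0],"angular":[0,0,0]}
    - {"gripper":255,"offset":[0.001,0,0],"angular":[0,0,0]}
    - {"gripper":255,"offset":[0.001,0,0],"angular":[0,0,0]}

```text
t: 22.65
eef_pos: [0.6031, 0.1717, 0.1797]
tool_rot: [0.001, 0.636, 0.772, -0.001]
contact_force: [-4.9, -5.7, 10.4]
gripper_width: 0.228
grasp_force: 31.9
```

Call:
drive_tool:
  deltas:
    - {"gripper":255,"offset":[0.0005,0,0],"angular":[0,0,0]}
    - {"gripper":255,"offset":[0.001,0,0],"angular":[0,0,0]}
    - {"gripper":255,"offset":[0.001,0,0],"angular":[0,0,0]}

```text
t: 22.95
eef_pos: [0.6031, 0.1718, 0.1797]
tool_rot: [0.002, 0.636, 0.772, -0.002]
contact_force: [-5.3, -8.7, 11.4]
gripper_width: 0.229
grasp_force: 32.0
```

Call:
drive_tool:
  deltas:
    - {"gripper":255,"offset":[-0.001,0,0],"angular":[0,0,0]}
    - {"gripper":255,"offset":[-0.002,0,0],"angular":[0,0,0]}
    - {"gripper":160,"offset":[-0.002,0,0],"angular":[0,0,0]}
    - {"gripper":60,"offset":[-0.002,0,0],"angular":[0,0,0]}
    - {"gripper":0,"offset":[-0.002,0,0],"angular":[0,0,0]}

```text
t: 23.45
eef_pos: [0.6034, 0.1729, 0.1783]
tool_rot: [0.0, 0.635, 0.772, 0.0]
contact_force: [-0.5, -0.1, 0.7]
gripper_width: 0.698
grasp_force: 0.0
```

Call:
drive_tool:
  deltas:
    - {"gripper":0,"offset":[0,0,0],"angular":[0,0,0]}
    - {"gripper":0,"offset":[0,0,-0.03],"angular":[0,0,0]}
    - {"gripper":0,"offset":[0,0,-0.07],"angular":[0,0,0]}
    - {"gripper":0,"offset":[0,0,-0.12],"angular":[0,0,0]}
    - {"gripper":0,"offset":[0,0,-0.12],"angular":[0,0,0]}

```text
t: 23.95
eef_pos: [0.6058, 0.1749, 0.3053]
tool_rot: [0.003, 0.635, 0.772, 0.005]
contact_force: [0.5, 1.0, 0.5]
gripper_width: 1.001
grasp_force: 0.0
```

Call:
drive_tool:
  deltas:
    - {"gripper":0,"offset":[0,0,0],"angular":[0,0,0]}
    - {"gripper":0,"offset":[0,0,0],"angular":[0,0,0]}
    - {"gripper":0,"offset":[0,0,0],"angular":[0,0,0]}

```text
t: 24.25
eef_pos: [0.6026, 0.1723, 0.2963]
tool_rot: [-0.001, 0.635, 0.772, -0.001]
contact_force: [0.6, 0.6, 0.3]
gripper_width: 1.002
grasp_force: 0.0
```

```bash
python3 - <<'E'
from h import *
m,im=shot("w9"); cv2.imwrite("pics/w9c.png",cv2.resize(im[0:260,150:370],None,fx=2.3,fy=2.3)); print(bot.get_obs()["t"])
E
```

```text
24.3
```

View pics/w9c.png

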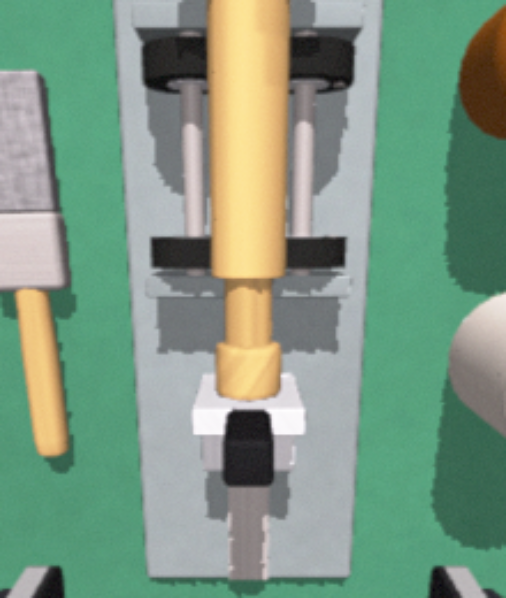

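The handle is centred on the rollers with its knob against the tailstop plate at crop (248,395). The fingers are clear.

```bash
python3 -c "
from station import bot
print(bot.hand_in())"
```

```text
the job is handed in; nothing more can be done
None
```

I handed the job in at about 24 s, with the handle on the four rollers, knob against the tailstop, plain end pushed up to the end plate, and fingers clear. The hand-in returned no verdict.

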